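Seat the whetstone and fetch the flattening plate

ROBOT

A 6-joint arm with a two-finger parallel gripper is mounted at the origin on the work surface. World frame = base frame: x ahead of the robot, y to its left, z up, the work surface at z = 0. Lengths are in m, angles in rad, forces in N, time in s.
With the tool pointing down it reaches from about 0.3 to 0.875 m from the base axis. Payload 6.4 kg.
Tool frame: the origin (TCP) lies on the centre line of the jaws, within the pads' length; the fingertips stand 25 mm ahead of it and the grasp point (between the pads) lies 6 mm ahead of it; z points along the fingers, y is the line along which they close (so a half turn about z gives the same grasp; the last joint's range is limited). The gripper opens to 88 mm and grips with 3 to 60 N. Pads are 18 mm wide; open, the fingers measure 123 mm over their backs; the gripper's body (75 mm by 187 mm) begins 45 mm behind the grasp point.
Start: joints at [1.04, 0.181, 1.607, -0, 1.354, -0.206], TCP at [0.183, 0.545, 0.264] pointing down, gripper open.
Joint ranges: [-2.99, 2.99], [-0.89, 2.07], [0.3, 2.58], [-1.14, 4.28], [0, 2.63], [-3.12, 3.12]. Speed limits (rad/s): [2.57, 2.57, 3.01, 3.14, 3.14, 3.14].

INTERFACE

Orientations are given as a 3x3 rotation matrix whose columns are the frame's x, y, z axes.
In Python, from workcell import r gives the robot as it stands.
- The arm moves only by the tool send_rows, never from a script. Its argument "plan" is a list of rows, each a list of 3 entries, a list of its own where there are three numbers: the opening, from -1 (shut) to 1 (fully open), then the shift along the tool's x, y, z in mm, then the turn about the tool's z in rad. A call has exactly 10 rows; each row shifts and turns the commanded pose from where the row before left it, along the tool's axes as they then stand; what a row does not reach is not made up. A row lasts 1/10 s, in which the tool goes at most 50 mm and 8.59 degrees, less where a joint would pass 70% of its speed; a pose out of reach is approached as far as the arm can. A call is refused whole if a number of a shift passes 50 or a number of a turn 0.15, either way. A call with a gripper value outside its range is refused whole. The fingers move at their own pace and stop on an object; the grip force is fixed at half the most. Time passes only in rows, so rows that do not move let the fingers close, or fill a call up. It gives the time, the measured TCP pose, the force, the opening and the grip force at its end, in the units of the state.
- r.read_state(): the state, without advancing time (a new reading comes with each control period).
- r.camera(name): name is "scene" or "top" or "wrist"; returns (picture, depth): 480x640x3 uint8, red, green, blue; 480x640 float32, m along the optical axis (not along the pixel's ray), 0 where there is no reading.
- r.get_calibration(name): a dict with "mtx" (3x3 intrinsics, pixels), "R" (3x3) and "t" (3): a world point X has camera coordinates R X + t; the wrist camera has in their place "tool_from_camera" (4x4, takes a point from camera to tool coordinates, whose origin is the TCP and whose axes are the flange's). Camera axes: x right, y down, z forward; pixel columns grow to the right and rows downward; lengths in m; the calibration is good to about 2 mm. A picture is of the moment at which its call begins: read the wrist's pose just before it. get_calibration takes no time and is no camera call.
- r.finish_job(): hands the job in; it is judged then, once.
The state is a dict: "clock": time; "q": joint angles; "dq": joint speeds; "joint_torque": joint torques, N m; "tcp_pos": TCP position; "tcp_rot": TCP orientation; "wrist_force": force on the tool from outside, world axes, zero at the start; "moment": the same for the moment, N m; "width": opening from 0.0 (shut) to 1.0 (fully open); "gripper_force": force on a finger pad.
Only numpy, scipy, OpenCV 4.12 (cv2) and the standard library are available. Lean on these libraries where they do the work, as an engineer would, in place of code of your own. Each camera call takes 0.05 s, during which the arm holds its last target. There are 200 camera calls.

TASK

Get the whetstone ready for flattening: first press the loose whetstone firmly down into the recess of its wooden base until it is fully home. Then lift open the flap of the kit box, draw out the flattening plate hidden inside by its wooden handle and finish while still holding it level about 5 cm above the seated stone, centred over it and lined up with its length, touching nothing but the gripper. Leave the other things on the table where they are.

Things in the scene. Friction and masses are not known exactly. Their poses are not given: they have to be found in the camera images.
- base: Dark wooden whetstone base, a fixed block 130 (its x) x 70 (its y) x 26 high, lying on the table; origin at the centre of its underside. In the middle of its top is a rectangular recess 86 (x) x 42 (y) and 10 deep, so its floor is 16 above the table. Its yaw varies.
- base_hole0 (a point): Centre of the mouth of the base's recess, 26 mm above the table (level with the base's top).
- stone_c (a point): Centre of the grey whetstone, a loose plain block 80 (its x) x 36 (its y) x 28 high, about 0.17 kg, lying flat on the table at the start; this point is half-way up. It fits the recess with 3 mm to spare on every side, either way round; seated, its centre is 30 mm above the table and its top 44 mm, so 18 mm of it stand proud of the base.
- kit: Fixed plywood kit box, 150 (its x) x 150 (its y) x 45 high, walls and floor 5 thick, origin at the centre of its underside, closed by the flap. Its yaw varies; the hinge is on its +x side (away from the robot).
- flap (a joint): Angle of the kit box's plywood cover flap: 0 closed (it may start ajar, up to 0.12), growing as its front edge (the -x side of the box) is lifted, stops at 1.9 rad (just past upright, its edge then about 205 mm above the table). The hinge axis is parallel to the box's y. A stiff friction hinge: the flap stays where it is left; about 2.5 N at the grip lift it.
- flap_hinge (a point): Point on the flap's hinge axis, middle of the box's +x rim, 45.5 mm above the table.
- flap_grip (a point): Centre of the flap's wooden grip: a roll 24 long (parallel to the hinge), 18 in diameter, on a 12 wide post. Closed, it is 75.5 mm above the table, 24 above the flap's top, 142 from the hinge towards the box's front and 30 above the hinge. Pinched by its flat ends it can turn between the fingers. Flap 164 (x) x 150 x 6, overhanging the box's front by 14. Axes turn with the flap.
- plate_grip (a point): Centre of the wooden handle, 60 (x) x 20 (y) x 22 high, on the flattening plate, a loose steel plate 90 (its x) x 60 (y) x 8, 0.2 kg in all. It lies on the box's floor under the flap, handle up, x within 0.12 rad of the box's x, up to 20 mm (x) and 15 mm (y) off the box's middle. Point 19 mm above the plate's underside, 11 mm below the handle's top, 24 mm above the table.
- bowl_small: Bystander: small steel bowl, 90 across, 40 high; origin under its centre.
- bowl_big: Bystander: big steel bowl, 150 across, 65 high; origin under its centre.
- cork: Bystander: square cork block 62 x 62 x 22; origin under its centre.
- knife: Bystander: wooden-handled folding knife lying open, 185 long (its x, blade to +x), 14 high; origin on its underside.
- pen: Bystander: brass pen 120 long (its x), 12 thick; origin under its centre.
- mallet: Bystander: wooden mallet lying along its x, 240 long; handle to its -x.
Not all that is in view belongs to the job. What is shaped like the base but purple or red is not meant.

How it is judged:
On the way, in this order (a step that is already met when the one before it is completed fails the run):
1. the whetstone is home in the recess and pressed down on the base with at least 5 N (horizontal distance between stone_c and base_hole0 below 0.006 m and z of stone_c in the frame of base below 0.0325 m and angle between stone_c's own z axis and vertical below 0.06 rad and angle between the x axis of stone_c and the x axis of base, either way round below 0.12 rad and contact force between stone and base above 5 N), for 0.1 s.
2. the flap is lifted open by more than 0.8 rad (value of joint flap above 0.8 rad), for 0.1 s.
3. the plate is drawn out of the box in the gripper (z of plate_grip in the frame of kit above 0.075 m and contact force between plate and the fingers above 1 N), for 0.1 s.
At the end, for the whole second after the job is handed in: Stone home in the recess (centre within 6 mm, within 2.5 mm of fully down, within 0.12 rad), fingers off it; plate held still by the fingers alone, within 20 mm of centred over the stone, underside 22 to 92 mm above it, tilt below 0.15 rad, within 0.17 rad of the stone's length (horizontal distance between stone_c and base_hole0 below 0.006 m and z of stone_c in the frame of base below 0.0325 m and angle between stone_c's own z axis and vertical below 0.06 rad and angle between the x axis of stone_c and the x axis of base, either way round below 0.12 rad and contact force between stone and the fingers below 0.1 N and horizontal distance between plate_grip and stone_c below 0.02 m and z of plate_grip in the frame of stone_c between 0.055 and 0.125 m and angle between plate_grip's own z axis and vertical below 0.15 rad and angle between the x axis of plate_grip and the x axis of stone_c, either way round below 0.17 rad and contact force between plate and the fingers above 1 N and contact force between plate and kit below 0.1 N and contact force between plate and base below 0.1 N and contact force between plate and stone below 0.1 N and linear speed of plate below 0.03 m/s); the arm keeps its last pose, push and grip.
It fails at once if a bystander is moved more than 3 cm (distance of any of bowl_small, bowl_big, cork, knife, pen, mallet from where it was at the start of the episode above 0.03 m).
It also fails if it takes over 72 s, if anything falls off the work surface, if the arm or the gripper's body presses on something with over 40 N, if the wrist force passes 120 N, or if a joint passes its speed limit or range.

## Working session

There is one attempt and no reset: what is moved stays moved. The work goes in short steps, Python scripts to look and compute and a tool call to move; the robot and the scene stay as the last step left them, time stands still between calls to the robot, and variables do not carry over. Pictures are saved under pics/ and viewed, at most 10 in all, crops included, and the job is handed in when it is done.

Besides the shell and the picture viewer there is one more tool, called as name(argument=value, ...), one argument or row to a line, values as JSON. send_rows: Moves the arm, as the interface text tells. Its arguments: {"type":"object","properties":{"plan":{"type":"array","items":{"type":"array"}}},"required":["plan"]}

```bash
mkdir -p pics
cat > h.py <<'E'
import numpy as np, cv2
from workcell import r
def cam(n):
    s=r.read_state(); p,d=r.camera(n); c=r.get_calibration(n); K=np.array(c["mtx"])
    if n=="wrist":
        T=np.array(c["tool_from_camera"]); R=np.array(s["tcp_rot"]); Rw=R@T[:3,:3]; o=R@T[:3,3]+np.array(s["tcp_pos"])
    else:
        Rc=np.array(c["R"]); Rw=Rc.T; o=-Rc.T@np.array(c["t"])
    return p,d,K,Rw,o
def pts(d,K,Rw,o):
    v,u=np.mgrid[:480,:640]; c=np.stack([(u-K[0,2])/K[0,0]*d,(v-K[1,2])/K[1,1]*d,d],-1)
    return c@Rw.T+o
def ray(u,v,z,K,Rw,o):
    a=Rw@np.array([(u-K[0,2])/K[0,0],(v-K[1,2])/K[1,1],1]); return o+a*(z-o[2])/a[2]
E
python3 - <<'E'
from h import *
for n in("top","scene"):
    p,d,K,R,o=cam(n); np.savez(f"pics/{n}.npz",p=p,d=d,K=K,R=R,o=o); cv2.imwrite(f"pics/{n}.png",p[...,::-1]); print(n,o,R[:,2])
s=r.read_state(); print(s); print(r.get_calibration("wrist"))
E
```

```text
top [ 0.45226568 -0.0318079   1.3657465 ] [ 0.05905968  0.00828183 -0.9982201 ]
scene [1.05361633 0.81732609 0.69958813] [-0.46014304 -0.71825115 -0.52190389]
{'clock': 0.1, 'q': array([ 1.03965943e+00,  1.81468459e-01,  1.60785319e+00, -4.64411881e-05,
        1.35380118e+00, -2.06289690e-01]), 'dq': array([ 2.05681064e-05,  7.20893797e-05, -3.49342114e-03,  3.30557135e-03,
       -2.66975251e-03,  1.54231709e-03]), 'joint_torque': array([-3.33635135e-04, -4.34815156e+01, -3.42700338e+01,  7.03670969e-02,
        3.38704011e-02, -4.99673126e-05]), 'tcp_pos': array([0.18329062, 0.54455758, 0.26292574]), 'tcp_rot': array([[-9.47702608e-01,  3.19153922e-01, -7.35948400e-04],
       [ 3.19154657e-01,  9.47701695e-01, -1.34233263e-03],
       [ 2.69048823e-04, -1.50701349e-03, -9.99998828e-01]]), 'wrist_force': array([-0.33326486,  0.4337381 ,  0.73932392]), 'moment': array([-0.0168328 , -0.02053134,  0.04031529]), 'gripper_force': 0.0, 'width': 0.9985177864525475}
{'mtx': array([[427.14702214,   0.        , 318.70281232],
       [  0.        , 427.14702214, 238.69015263],
       [  0.        ,   0.        ,   1.        ]]), 'tool_from_camera': array([[ 1.17407982e-04, -9.66593266e-01, -2.56315125e-01,
         6.55406496e-02],
       [ 9.99999977e-01,  6.76938976e-05,  2.02779737e-04,
        -2.48577015e-04],
       [-1.78654558e-04, -2.56315143e-01,  9.66593252e-01,
        -1.20602654e-01],
       [ 0.00000000e+00,  0.00000000e+00,  0.00000000e+00,
         1.00000000e+00]])}
```

View pics/top.png

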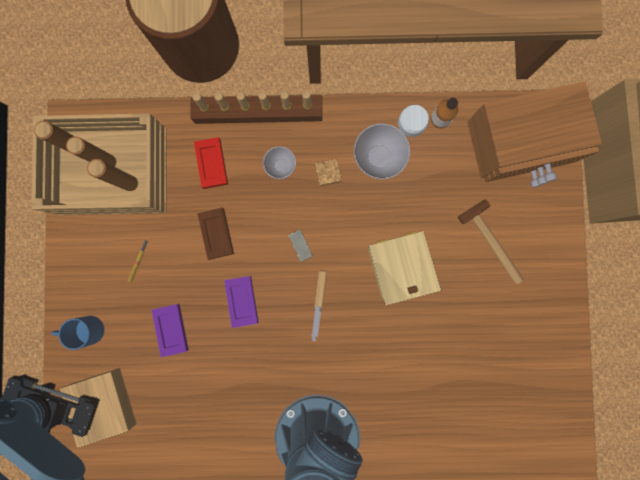

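View pics/scene.png

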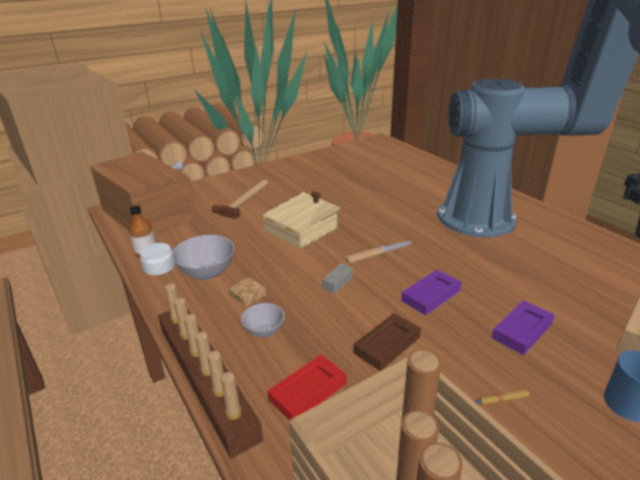

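The top view shows these candidates:
- Base: dark brown at (216,234). I rule out purple (241,302) and (170,330), and red (211,163).
- Stone: grey block at (300,246). I rule out the knife blade (316,325) and the bowls (279,162) and (382,150).
- Kit: box at (404,268), with its grip at (412,289).

I'll measure these and check with a crop.

```bash
cat > m.py <<'E'
from h import *
f=np.load("pics/top.npz"); p,d,K,R,o=[f[k] for k in("p","d","K","R","o")]
P=pts(d,K,R,o); hsv=cv2.cvtColor(p,cv2.COLOR_RGB2HSV)
def rect(m,name):
    q=P[m]; c,wh,a=cv2.minAreaRect((q[:,:2]*1000).astype(np.float32)); 
    if wh[0]<wh[1]: a-=90; wh=wh[::-1]
    print(name,m.sum(),np.round(c,1),np.round(wh,1),"long-axis yaw",round(np.deg2rad(a),3), "med",np.round(np.median(q,0)*1000,1))
def box(u0,u1,v0,v1):
    m=np.zeros((480,640),bool); m[v0:v1,u0:u1]=1; return m
z=P[...,2]
print("table z",np.median(z[box(280,380,350,390)]))
rect(box(280,320,225,268)&(z>.015),"stone")
rect(box(192,240,203,265)&(z>.018),"base")
rect(box(360,450,225,310)&(z>.03)&(z<.066),"kit")
rect(box(360,450,225,310)&(z>.066),"grip")
rect(box(404,422,282,298)&(hsv[...,2]<120)&(z>.055),"gripcol")
m=box(360,450,225,310)&(z>.038)&(z<.062); A=np.c_[P[m][:,:2],np.ones(m.sum())]; print("flap plane",np.linalg.lstsq(A,P[m][:,2],rcond=None)[0])
c=p[200:320,190:450]; cv2.imwrite("pics/crop.png",cv2.resize(c[...,::-1],None,fx=3,fy=3,interpolation=2))
E
python3 m.py
```

```text
table z 0.00011429306886956425
stone 401 [500.4  21.8] [137.1  44.3] long-axis yaw 0.527 med [523.3  34.8  28.2]
base 889 [545.8 140.1] [364.5 142.6] long-axis yaw 1.446 med [561.1 267.8  25.5]
kit 3512 [ 460.8 -240.8] [169. 151.] long-axis yaw 0.241 med [ 460.1 -238.4   56.6]
grip 112 [ 404.8 -179. ] [301.7  68.4] long-axis yaw 1.482 med [ 404.8 -250.6   90.9]
gripcol 52 [ 420.9 -146.3] [236.7  19.8] long-axis yaw 1.387 med [ 402.1 -252.6   90.9]
flap plane [-0.04984949 -0.0158672   0.07520704]
```

View pics/crop.png

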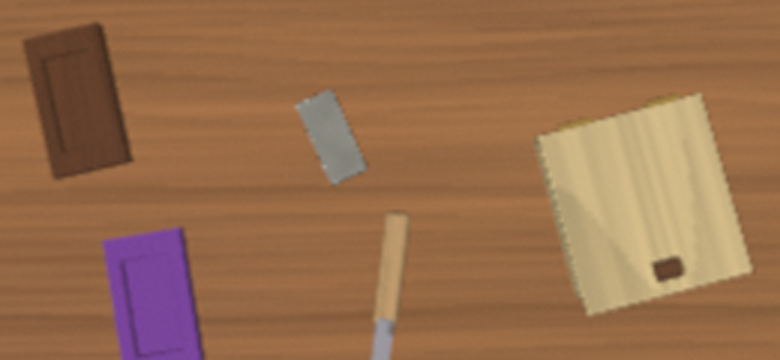

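The crop confirms the dark brown base at (216,234), the grey stone at (300,246), and the kit with its dark grip at (412,289). I'll refine the measurements with outliers removed.

```bash
cat > m2.py <<'E'
from h import *
f=np.load("pics/top.npz"); p,d,K,R,o=[f[k] for k in("p","d","K","R","o")]
hsv=cv2.cvtColor(p,cv2.COLOR_RGB2HSV).astype(int)
def rect(m,zz,name):
    n,l,s,_=cv2.connectedComponentsWithStats(m.astype(np.uint8)); i=1+np.argmax(s[1:,4])
    v,u=np.nonzero(l==i); q=np.array([ray(a,b,zz,K,R,o)[:2] for a,b in zip(u,v)])
    c,wh,a=cv2.minAreaRect((q*1000).astype(np.float32))
    if wh[0]<wh[1]: a-=90; wh=wh[::-1]
    print(name,s[i,4],np.round(c,1),np.round(wh,1),"yaw",round(np.deg2rad(a),3),"mean",np.round(q.mean(0)*1000,1))
def box(u0,u1,v0,v1):
    m=np.zeros((480,640),bool); m[v0:v1,u0:u1]=1; return m
rect(box(280,320,225,268)&(hsv[...,1]<70),.028,"stone")
print(hsv[234,216],hsv[234,250],hsv[289,412])
rect(box(192,240,203,265)&(hsv[...,2]<105),.026,"base")
rect(box(400,426,280,300)&(hsv[...,2]<130),.095,"grip")
E
python3 m2.py
```

```text
stone 387 [523.1  36.8] [80.6 36.6] yaw 0.411 mean [522.8  36.4]
[ 11 143 100] [ 13 144 158] [ 11 131 105]
base 1235 [559.7 266.4] [128.9  71.7] yaw 0.216 mean [559.4 266.3]
grip 58 [ 401.8 -252.9] [22.7 16.1] yaw -1.267 mean [ 401.5 -252.5]
```

send_rows(
  plan=[
    [1,[-37,-29,0],0],
    [1,[-37,-29,0],0],
    [1,[-37,-29,0],0],
    [1,[-37,-29,0],0],
    [1,[-37,-29,0],0],
    [1,[-37,-29,0],0],
    [1,[-37,-29,0],0],
    [1,[-37,-29,0],0],
    [1,[-37,-29,0],0],
    [1,[-37,-29,0],0],
  ],
)

```text
clock: 1.1
tcp_pos: [0.4421, 0.1502, 0.2636]
tcp_rot: [[-0.948, 0.319, -0.0], [0.319, 0.948, 0.0], [0.0, 0.0, -1.0]]
wrist_force: [1.1, 0.6, 0.0]
width: 1.003
gripper_force: 0.0
```

```bash
cat > go.py <<'E'
import sys; from h import *
# go.py x y z yang(tool y axis angle, -pi..pi): print tool-axis shift in mm (all moved BEFORE turning) and turn; second line: shift if turned first
a=list(map(float,sys.argv[1:5])); s=r.read_state(); R=np.array(s["tcp_rot"]); p=np.array(s["tcp_pos"])*1000
y=np.arctan2(R[1,1],R[0,1]); t=-((a[3]-y+np.pi)%(2*np.pi)-np.pi); D=np.array(a[:3])-p
c,n=np.cos(t),np.sin(t); R2=R@np.array([[c,-n,0],[n,c,0],[0,0,1]])
print("t",s["clock"],"p",p.round(1),"yang",y.round(3),"zax",R[:,2].round(3),"w",round(s["width"]*88,1),"F",np.round(s["wrist_force"],1),"gf",round(s["gripper_force"],1),"q",np.round(s["q"],2))
print("shift",(R.T@D).round(1),"turn",round(t,3),"| after turn",(R2.T@D).round(1))
E
python3 go.py 523 37 200 1.982
```

```text
t 1.1 p [442.1 150.2 263.6] yang 1.246 zax [-0.  0. -1.] w 88.3 F [1.1 0.6 0. ] gf 0.0 q [ 0.07 -0.07  1.87  0.    1.34 -1.17]
shift [-112.8  -81.5   63.6] turn -0.736 | after turn [ -28.9 -136.1   63.6]
```

send_rows(
  plan=[
    [1,[-28,-20,6],0],
    [1,[-28,-20,6],0],
    [1,[-28,-20,6],0],
    [1,[-29,-21,6],0],
    [1,[0,0,6],-0.147],
    [1,[0,0,6],-0.147],
    [1,[0,0,7],-0.147],
    [1,[0,0,7],-0.147],
    [1,[0,0,7],-0.148],
    [1,[0,0,6],0],
  ],
)

```text
clock: 2.1
tcp_pos: [0.5225, 0.0392, 0.1999]
tcp_rot: [[-0.916, -0.401, -0.001], [-0.401, 0.916, 0.0], [0.001, 0.001, -1.0]]
wrist_force: [0.8, -0.4, 0.6]
width: 0.998
gripper_force: 0.0
```

```bash
cat > w.py <<'E'
from h import *
import sys
# w.py zplane smax|vmax: mask rect in wrist image
def wrect(zz,mask,name,save=None):
    p,d,K,R,o=cam("wrist"); hsv=cv2.cvtColor(p,cv2.COLOR_RGB2HSV).astype(int); m=mask(hsv,p.astype(int))
    if save: cv2.imwrite(save,p[...,::-1])
    m=cv2.morphologyEx(m.astype(np.uint8),cv2.MORPH_OPEN,np.ones((3,3)))
    n,l,s,ce=cv2.connectedComponentsWithStats(m)
    for i in 1+np.argsort(-s[1:,4])[:3]:
        v,u=np.nonzero(l==i); q=np.array([ray(a,b,zz,K,R,o)[:2] for a,b in zip(u[::3],v[::3])])
        c,wh,a=cv2.minAreaRect((q*1000).astype(np.float32))
        if wh[0]<wh[1]: a-=90; wh=wh[::-1]
        print(name,s[i],np.round(c,1),np.round(wh,1),"yaw",round(np.deg2rad(a),3))
E
python3 - <<'E'
from w import *
wrect(.028,lambda h,p:(h[...,1]<70),"stone","pics/w1.png")
E
python3 go.py 523 37 22 1.982
```

```text
stone [    0   285   640   195 57896] [645.6  88.7] [522.  171.9] yaw -1.158
stone [ 290  159   53  114 5773] [520.   35.7] [80.7 35.4] yaw 0.407
stone [ 473  448  167   32 4777] [629.5 301.5] [138.1  30.6] yaw -1.158
t 2.15 p [522.   39.3 199. ] yang 1.979 zax [-0.002  0.    -1.   ] w 88.1 F [-1.   0.1 -0.8] gf 0.0 q [-0.15  0.14  1.8   0.    1.21 -2.13]
shift [ -0.4  -2.8 177. ] turn -0.003 | after turn [ -0.4  -2.8 177. ]
```

View pics/w1.png

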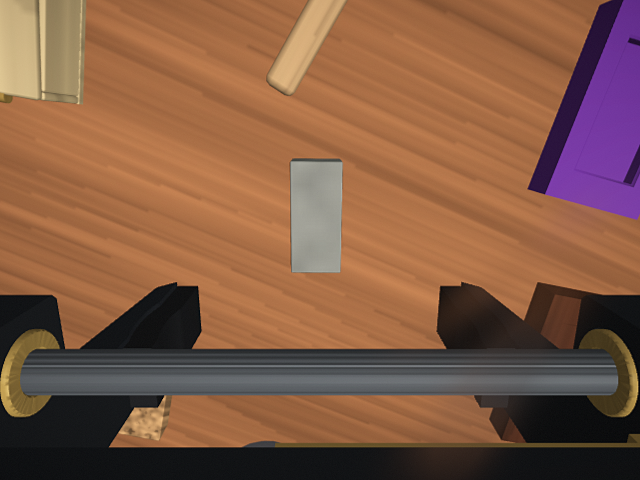

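Wrist view: the stone is at pixel (316,216), clear of the knife, and the measurements agree to about 2 mm. I'll descend and grip only its upper part.

send_rows(
  plan=[
    [1,[1,-1,25],0],
    [1,[1,-1,30],0],
    [1,[0,-1,30],0],
    [1,[0,0,30],0],
    [1,[0,0,25],0],
    [1,[0,0,15],0],
    [1,[0,0,7],0],
    [-1,[0,0,0],0],
    [-1,[0,0,0],0],
    [-1,[0,0,0],0],
  ],
)

```text
clock: 3.15
tcp_pos: [0.5231, 0.0356, 0.0399]
tcp_rot: [[-0.917, -0.399, 0.002], [-0.399, 0.917, -0.0], [-0.002, -0.001, -1.0]]
wrist_force: [-1.3, 0.7, 0.5]
width: 0.753
gripper_force: 0.0
```

send_rows(
  plan=[
    [-1,[0,0,0],0],
    [-1,[0,0,0],0],
    [-1,[0,0,0],0],
    [-1,[0,0,-10],0],
    [-1,[0,0,-20],0],
    [-1,[0,0,-20],0],
    [-1,[0,0,-20],0],
    [-1,[0,0,-20],0],
    [-1,[0,0,-20],0],
    [-1,[0,0,-10],0],
  ],
)

```text
clock: 4.15
tcp_pos: [0.523, 0.0356, 0.161]
tcp_rot: [[-0.917, -0.4, 0.003], [-0.4, 0.917, -0.0], [-0.002, -0.001, -1.0]]
wrist_force: [0.9, -0.9, -1.7]
width: 0.4
gripper_force: 30.0
```

```bash
python3 go.py 560 266 150 1.787
```

```text
t 4.15 p [523.   35.6 161. ] yang 1.982 zax [ 0.003 -0.    -1.   ] w 35.2 F [ 0.9 -0.9 -1.7] gf 30.0 q [-0.16  0.19  1.83 -0.    1.13 -2.14]
shift [-126.   196.4   11. ] turn 0.195 | after turn [-85.6 217.1  11. ]
```

send_rows(
  plan=[
    [-1,[0,0,-8],0.097],
    [-1,[0,0,-8],0.098],
    [-1,[-14,36,-8],0],
    [-1,[-14,36,-8],0],
    [-1,[-14,36,-8],0],
    [-1,[-14,36,-8],0],
    [-1,[-14,36,-5],0],
    [-1,[-15,37,-2],0],
    [-1,[0,0,0],0],
    [-1,[0,0,0],0],
  ],
)

```text
clock: 5.15
tcp_pos: [0.558, 0.2665, 0.213]
tcp_rot: [[-0.976, -0.217, -0.001], [-0.217, 0.976, -0.001], [0.002, -0.0, -1.0]]
wrist_force: [-0.9, -1.1, -2.5]
width: 0.4
gripper_force: 30.0
```

```bash
python3 - <<'E'
from w import *
wrect(.026,lambda h,p:(h[...,2]<112)&(h[...,1]>100)&(h[...,0]<20),"base","pics/w2.png")
E
python3 go.py 560 266 100 1.787
```

```text
base [ 274  129   99   69 5850] [518.6 260.2] [69.3 47.8] yaw -1.359
base [523 295  50  25 869] [588.5 454.5] [38.2 20.1] yaw -1.352
base [451 295  52  22 590] [594.8 398.9] [39.1 17. ] yaw -0.939
t 5.2 p [558.  265.5 213. ] yang 1.788 zax [-0.002 -0.001 -1.   ] w 36.0 F [-0.6  0.1 -1.5] gf 30.0 q [ 0.25  0.32  1.54 -0.    1.28 -1.53]
shift [-2.20e+00  1.00e-01  1.13e+02] turn 0.001 | after turn [-2.20e+00  1.00e-01  1.13e+02]
```

View pics/w2.png

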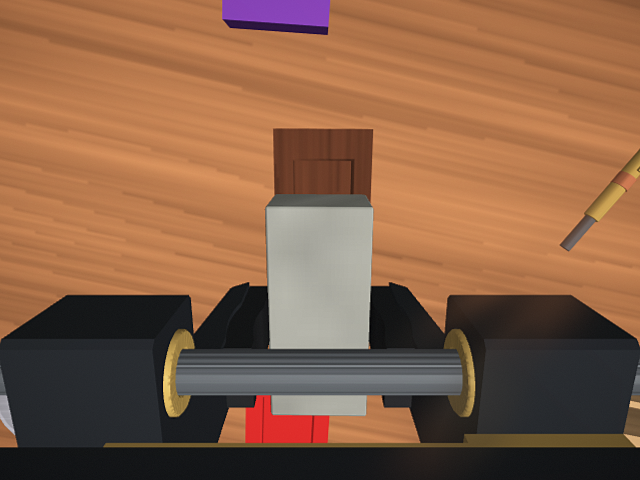

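The held stone's top runs from row 207 to row 415. The base's near edge is at row 129 (u 274–372) and the recess edge is at row 160 (u 294–353). I'll work out the offset between the stone and the recess.

```bash
python3 - <<'E'
from h import *
s=r.read_state(); Rt=np.array(s["tcp_rot"]); p=np.array(s["tcp_pos"])
c=r.get_calibration("wrist"); K=np.array(c["mtx"]); T=np.array(c["tool_from_camera"]); R=Rt@T[:3,:3]; o=Rt@T[:3,3]+p
t=lambda u,v,z:(Rt.T@(ray(u,v,z,K,R,o)-p)*1000).round(1)
for dz in(.008,.010,.012): print("stone near/far",dz,t(319,207,p[2]-dz),t(319,415,p[2]-dz),"L/R",t(267,207,p[2]-dz),t(372.5,207,p[2]-dz))
print("base near L,R",t(274,129,.026),t(372,129,.026)); print("recess near L,R",t(294,160,.026),t(353,160,.026))
E
python3 - <<'E'
import cv2,numpy as np
g=cv2.cvtColor(cv2.imread("pics/w2.png"),cv2.COLOR_BGR2GRAY).astype(int)
print(g[120:212:1,323]); print(g[400:425,319]); print(g[145,265:385]); print(g[180,265:385])
E
```

```text
stone near/far 0.008 [41.5 -0.   8.1] [-32.2  -0.    7.9] L/R [ 41.5 -15.9   8.1] [41.5 16.3  8.1]
stone near/far 0.01 [41.2 -0.  10.1] [-33.7  -0.    9.9] L/R [ 41.2 -16.2  10.1] [41.2 16.6 10.1]
stone near/far 0.012 [40.8 -0.  12.1] [-35.3  -0.   11.9] L/R [ 40.8 -16.4  12.1] [40.8 16.8 12.1]
base near L,R [ 63.2 -31.4 187.1] [ 63.2  37.  187.1]
recess near L,R [ 41.9 -17.8 187. ] [ 41.9  24.2 187. ]
[150 149 147 145 146 149 151 159 130  75  67  71  72  72  71  72  72  71
  71  72  71  72  72  70  71  72  71  72  72  72  71  73  73  73  73  72
  73  75  70  58  62  73  74  73  73  73  73  73  73  75  73  73  75  73
  72  74  75  74  74  72  73  73  74  73  74  74  72  75  75  75  74  74
  74  74  82  87  88  91  92  89  89  89  88  89  84  82  98 155 163 170
 172 172]
[171 171 173 171 172 173 173 174 173 172 171 171 170 173 178 120  97  98
  98  99  99 100  99  97 100]
[152 153 151 154 153 153 153 160 103  69  68  68  68  65  63  65  66  67
  69  71  73  75  73  70  71  70  71  74  75  73  73  73  73  72  69  69
  69  70  71  70  70  70  71  72  74  74  74  73  70  73  74  74  74  72
  70  69  68  69  72  73  71  70  68  65  64  66  69  71  74  74  75  74
  74  74  74  74  73  74  74  73  72  69  66  66  66  69  71  71  71  72
  70  70  68  66  66  68  68  72  72  70  69  68  68  67  68  69  64  99
 145 148 145 145 145 145 146 147 147 148 148 150]
[145 146 146 146 146 146 146 148 155  82  58  59  59  60  65  66  65  66
  69  72  73  75  75  74  72  72  75  74  65  62  73  75  75  75  72  73
  73  76  78  78  76  76  77  75  73  72  70  71  69  69  71  71  73  75
  75  75  75  74  73  74  73  74  74  70  70  70  68  71  73  73  72  69
  63  63  69  73  73  75  74  75  75  74  74  76  77  69  36  42  48  69
  73  68  68  67  66  66  68  69  66  66  67  67  69  71  67  61 130 159
 156 153 154 152 153 154 153 153 152 151 151 152]
```

send_rows(
  plan=[
    [-1,[-3,1,15],0],
    [-1,[0,0,25],0],
    [-1,[0,0,30],0],
    [-1,[0,0,30],0],
    [-1,[0,0,20],0],
    [-1,[0,0,12],0],
    [-1,[0,0,5],0],
    [-1,[0,0,0],0],
    [-1,[0,0,0],0],
    [-1,[0,0,0],0],
  ],
)

```text
clock: 6.2
tcp_pos: [0.5623, 0.2677, 0.0781]
tcp_rot: [[-0.977, -0.215, 0.002], [-0.215, 0.977, 0.001], [-0.002, 0.0, -1.0]]
wrist_force: [-0.4, -0.9, -0.9]
width: 0.399
gripper_force: 30.0
```

```bash
python3 - <<'E'
from h import *
p,*_=cam("wrist"); cv2.imwrite("pics/w3.png",p[...,::-1])
E
python3 go.py 560 266 50 1.787
```

```text
t 6.25 p [562.2 267.7  78. ] yang 1.787 zax [ 0.002  0.001 -1.   ] w 35.1 F [ 0.2 -0.7 -2.2] gf 30.0 q [ 0.25  0.5   1.6   0.    1.04 -1.53]
shift [ 2.6 -1.2 28. ] turn 0.0 | after turn [ 2.6 -1.2 28. ]
```

View pics/w3.png

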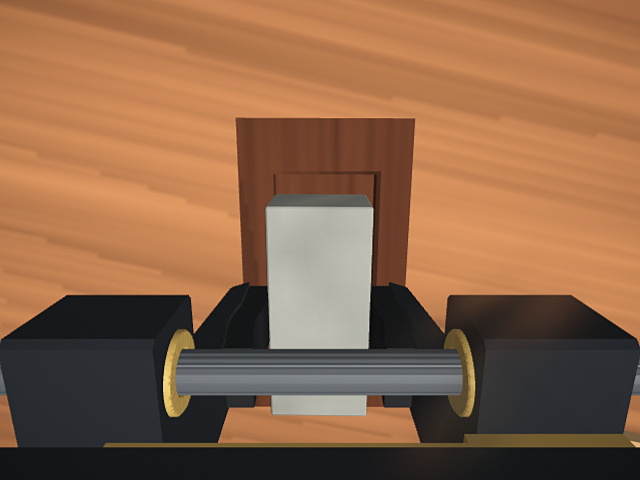

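Here the base's near edge is at row 118 (u 237–414) and the recess edge is at row 172 (u 274–380). The stone's near bottom edge is at row 195.

Run:
```python
from h import *
s=r.read_state(); Rt=np.array(s["tcp_rot"]); p=np.array(s["tcp_pos"])
c=r.get_calibration("wrist"); K=np.array(c["mtx"]); T=np.array(c["tool_from_camera"]); R=Rt@T[:3,:3]; o=Rt@T[:3,3]+p
t=lambda u,v,z:(Rt.T@(ray(u,v,z,K,R,o)-p)*1000).round(1)
print("base near L,R",t(236.5,118,.026),t(414.5,118,.026)); print("recess near L,R",t(274,172,.026),t(380.5,172,.026))
print("base side row 270",t(243.5,270,.026),t(407,270,.026))
for b in(.036,.040,.044): print("stone bottom near",b,t(274,195,p[2]-b),t(366,195,p[2]-b))
g=cv2.cvtColor(cv2.imread("pics/w3.png"),cv2.COLOR_BGR2GRAY).astype(int)
print(g[112:124,323],g[165:212,323]); print(g[200,262:280],g[200,360:385]);print(g[185,268:280],g[185,370:385])
```

```text
base near L,R [ 68.4 -32.1  51.8] [68.4 37.1 51.9]
recess near L,R [ 47.6 -18.1  51.9] [47.6 24.6 51.9]
base side row 270 [  6.1 -32.2  52. ] [ 6.1 37.5 52. ]
stone bottom near 0.036 [ 40.8 -16.6  35.9] [40.8 17.3 35.9]
stone bottom near 0.04 [ 40.2 -17.1  39.9] [40.2 17.8 39.9]
stone bottom near 0.044 [ 39.6 -17.5  43.9] [39.6 18.2 43.9]
[157 158 159 160 162 174  90  68  73  75  74  74] [ 75  77  75  75  74  76  65  62  58  72  80  78  79  78  80  78  79  77
  79  79  78  78  78  77  79  79  78  79  77  90  94  93  97  98  96  95
  97  95  93  91  87 109 163 173 179 181 180]
[79 78 79 78 79 77 76 77 80 86 87 88 86 86 87 88 88 88] [92 93 93 92 92 92 91 96 97 80 77 82 86 38 22 36 47 50 49 54 74 76 77 73
 73]
[77 79 80 78 81 67 50 58 77 79 80 80] [80 81 85 60 28 26 40 48 51 48 66 74 75 76 73]
```

send_rows(
  plan=[
    [-1,[3.2,2.5,0],0],
    [-1,[0,0,0],0],
    [-1,[0,0,4],0],
    [-1,[0,0,4],0],
    [-1,[0,0,3],0],
    [-1,[0,0,3],0],
    [-1,[0,0,2],0],
    [-1,[0,0,2],0],
    [-1,[0,0,1],0],
    [-1,[0,0,0],0],
  ],
)

```text
clock: 7.25
tcp_pos: [0.5578, 0.2696, 0.0609]
tcp_rot: [[-0.977, -0.215, -0.0], [-0.215, 0.977, -0.0], [0.0, -0.0, -1.0]]
wrist_force: [-12.0, -2.5, 24.1]
width: 0.401
gripper_force: 30.0
```

send_rows(
  plan=[
    [-1,[0,0,-2],0],
    [-1,[0.7,0,0],0],
    [-1,[0.7,0,0],0],
    [-1,[0.6,0,0],0],
    [-1,[0,0,1],0],
    [-1,[0,0,1],0],
    [-1,[0,0,1],0],
    [-1,[0,0,1],0],
    [-1,[0,0,0],0],
    [-1,[0,0,0],0],
  ],
)

```text
clock: 8.25
tcp_pos: [0.558, 0.2695, 0.0608]
tcp_rot: [[-0.977, -0.215, 0.004], [-0.215, 0.977, 0.001], [-0.005, -0.0, -1.0]]
wrist_force: [-9.1, -2.2, 33.3]
width: 0.405
gripper_force: 30.0
```

```bash
python3 - <<'E'
from h import *
p,*_=cam("wrist"); cv2.imwrite("pics/w4.png",cv2.resize(p[90:390,200:440,::-1],None,fx=2,fy=2))
E
python3 go.py 560 266 50 1.787
```

```text
t 8.3 p [557.9 269.5  60.8] yang 1.788 zax [ 0.004  0.001 -1.   ] w 35.6 F [-9.6 -2.5 34. ] gf 30.0 q [ 0.26  0.52  1.61 -0.    1.   -1.53]
shift [-1.2 -3.9 10.8] turn 0.001 | after turn [-1.2 -3.9 10.8]
```

View pics/w4.png

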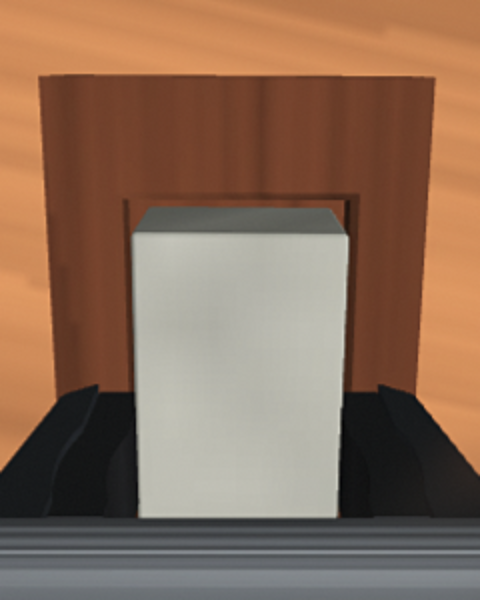

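Laterally the stone sits centred in the recess (zoomed recess u 125–357, stone centre about 240). I'll check the depth to see whether it is already home.

Run:
```python
from h import *
p,d,K,R,o=cam("wrist"); P=pts(d,K,R,o)*1000
b=np.vstack([P[140:180,225:255].reshape(-1,3),P[140:180,385:405].reshape(-1,3),P[130:180,270:370].reshape(-1,3)])
st=P[212:330,275:365].reshape(-1,3); tb=P[100:300,10:150].reshape(-1,3)
for n,q in(("base",b),("stone",st),("table",tb)):
    m=abs(q[:,2]-np.median(q[:,2]))<4; q=q[m]; c=np.linalg.lstsq(np.c_[q[:,:2],np.ones(len(q))],q[:,2],rcond=None)[0]
    print(n,np.median(q[:,2]),c[:2].round(3))
```

```text
base 25.615706926388427 [-0.002 -0.001]
stone 43.64404239694335 [0.001 0.   ]
table -0.3210864963806015 [0.001 0.   ]
```

Depth puts the stone top 18.0 mm above the base top and flat, and it was pressed with over 30 N, so it is seated. I'll release and retreat.

send_rows(
  plan=[
    [-1,[0,0,-1],0],
    [1,[0,0,-1],0],
    [1,[0,0,0],0],
    [1,[0,0,0],0],
    [1,[0,0,0],0],
    [1,[0,0,-20],0],
    [1,[0,0,-40],0],
    [1,[0,0,-40],0],
    [1,[0,0,-40],0],
    [1,[0,0,-10],0],
  ],
)

```text
clock: 9.35
tcp_pos: [0.558, 0.2695, 0.2127]
tcp_rot: [[-0.977, -0.215, 0.007], [-0.215, 0.977, 0.002], [-0.007, 0.0, -1.0]]
wrist_force: [0.4, 0.7, 0.2]
width: 1.001
gripper_force: 0.0
```

```bash
python3 - <<'E'
from h import *
p,d,K,R,o=cam("wrist"); P=pts(d,K,R,o)*1000; h=cv2.cvtColor(p,cv2.COLOR_RGB2HSV).astype(int)
m=(abs(P[...,2]-44)<5)&(h[...,1]<80); m=cv2.morphologyEx(m.astype(np.uint8),cv2.MORPH_OPEN,np.ones((5,5)))>0; q=P[m]
def rr(q,n):
    c,wh,a=cv2.minAreaRect(q[:,:2].astype(np.float32)); print(n,len(q),np.round(c,1),np.round(wh,1),round(a,1),np.median(q[:,2]).round(1))
rr(q,"stone")
m=(abs(P[...,2]-26)<4)&(h[...,2]<112); m=cv2.morphologyEx(m.astype(np.uint8),cv2.MORPH_OPEN,np.ones((5,5)))>0; rr(P[m],"base")
E
python3 go.py 430 -246 200 1.812
```

```text
stone 5769 [558.2 269.3] [80.5 35.9] 11.9 43.6
base 9660 [558.7 268.9] [130.2  69.9] 12.2 25.6
t 9.4 p [557.8 269.4 212.1] yang 1.787 zax [ 0.007  0.002 -1.   ] w 88.3 F [ 0.7 -0.6  1.2] gf 0.0 q [ 0.26  0.32  1.54  0.    1.27 -1.53]
shift [ 235.5 -476.    10.4] turn -0.025 | after turn [ 247.3 -469.9   10.4]
```

send_rows(
  plan=[
    [1,[20,-40,0],0],
    [1,[20,-40,0],0],
    [1,[20,-40,0],0],
    [1,[20,-40,0],0],
    [1,[20,-40,0],0],
    [1,[20,-40,0],0],
    [1,[20,-40,0],0],
    [1,[20,-40,0],0],
    [1,[20,-40,0],0],
    [1,[20,-40,0],0],
  ],
)

```text
clock: 10.4
tcp_pos: [0.4445, -0.1658, 0.2057]
tcp_rot: [[-0.977, -0.214, -0.003], [-0.214, 0.977, 0.002], [0.002, 0.002, -1.0]]
wrist_force: [0.2, -0.8, 0.1]
width: 0.998
gripper_force: 0.0
```

send_rows(
  plan=[
    [1,[18,-38,0],0],
    [1,[18,-38,0],-0.025],
    [1,[0,0,0],0],
    [1,[0,0,0],0],
    [1,[0,0,0],0],
    [1,[0,0,0],0],
    [1,[0,0,0],0],
    [1,[0,0,0],0],
    [1,[0,0,0],0],
    [1,[0,0,0],0],
  ],
)

```text
clock: 11.4
tcp_pos: [0.4275, -0.2465, 0.2078]
tcp_rot: [[-0.971, -0.239, 0.0], [-0.239, 0.971, -0.0], [-0.0, -0.0, -1.0]]
wrist_force: [-0.4, 0.9, 0.1]
width: 1.002
gripper_force: 0.0
```

```bash
python3 - <<'E'
from h import *
p,d,K,R,o=cam("wrist"); P=pts(d,K,R,o)*1000; h=cv2.cvtColor(p,cv2.COLOR_RGB2HSV).astype(int); cv2.imwrite("pics/w5.png",p[...,::-1])
near=(P[...,0]>370)&(P[...,0]<440)&(P[...,1]<-210)&(P[...,1]>-295)
m=near&(P[...,2]>78)&(P[...,2]<115)&(d>0); q=P[m]; print(len(q)); 
c,wh,a=cv2.minAreaRect(q[:,:2].astype(np.float32)); print("grip",np.round(c,1),np.round(wh,1),round(a,1),"top z",np.percentile(q[:,2],[5,50,95]).round(1))
m=(P[...,2]>42)&(P[...,2]<75)&(h[...,1]<130)&(h[...,2]>130)&(abs(P[...,0]-460)<110)&(abs(P[...,1]+240)<110); q=P[m]
A=np.c_[q[:,:2]-[460,-240],np.ones(len(q))]; k=np.linalg.lstsq(A,q[:,2],rcond=None)[0]; g=abs(A@k-q[:,2])<3; k=np.linalg.lstsq(A[g],q[g,2],rcond=None)[0]
print("flap plane",k,"slope",np.hypot(*k[:2]),"downhill dir",np.arctan2(-k[1],-k[0])); c,wh,a=cv2.minAreaRect(q[g][:,:2].astype(np.float32)); print(np.round(c,1),np.round(wh,1),a)
E
python3 go.py 402 -253 100 1.812
```

```text
1281
grip [ 398.1 -255.1] [16.9 23.8] 13.4 top z [85.9 91.2 93. ]
flap plane [-5.72498831e-02 -1.47426338e-02  5.57987454e+01] slope 0.05911763160823514 downhill dir 0.25203785888307295
[ 445.7 -243.4] [143.7 150.2] 13.90817928314209
t 11.45 p [ 427.5 -246.6  207.8] yang 1.812 zax [ 0. -0. -1.] w 88.3 F [0.  0.2 0.1] gf 0.0 q [-0.76  0.06  1.86 -0.    1.22 -2.58]
shift [ 2.630e+01 -1.000e-01  1.078e+02] turn 0.0 | after turn [ 2.630e+01 -1.000e-01  1.078e+02]
```

View pics/w5.png

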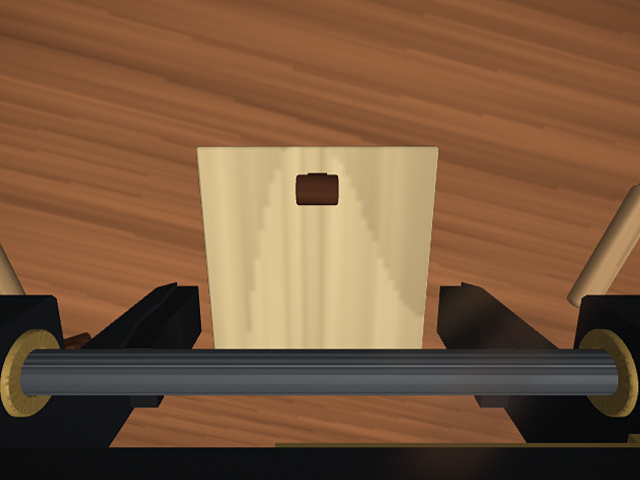

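The flap grip is at pixel (317,189), at (398.5, -255, 84) mm, and the flap is ajar by 0.06 rad. I'll pinch the grip by its flat ends.

send_rows(
  plan=[
    [1,[15,-1,10],0],
    [1,[15,0,20],0],
    [1,[0,0,28],0],
    [1,[0,0,28],0],
    [1,[0,0,20],0],
    [1,[0,0,12],0],
    [-1,[0,0,0],0],
    [-1,[0,0,0],0],
    [-1,[0,0,0],0],
    [-1,[0,0,0],0],
  ],
)

```text
clock: 12.45
tcp_pos: [0.3991, -0.2555, 0.0908]
tcp_rot: [[-0.971, -0.239, 0.001], [-0.239, 0.971, -0.002], [-0.001, -0.002, -1.0]]
wrist_force: [-1.0, 0.6, 0.9]
width: 0.661
gripper_force: 0.0
```

send_rows(
  plan=[
    [-1,[0,0,0],0],
    [-1,[0,0,0],0],
    [-1,[0,0,0],0],
    [-1,[0,0,0],0],
    [-1,[0,0,0],0],
    [-1,[0,0,0],0],
    [-1,[0,0,0],0],
    [-1,[0,0,0],0],
    [-1,[0,0,0],0],
    [-1,[0,0,0],0],
  ],
)

```text
clock: 13.45
tcp_pos: [0.3985, -0.2549, 0.0897]
tcp_rot: [[-0.971, -0.239, -0.0], [-0.239, 0.971, 0.0], [0.0, 0.0, -1.0]]
wrist_force: [-0.7, -0.0, 1.3]
width: 0.264
gripper_force: 30.0
```

```bash
python3 go.py 402 -253 100 1.812
python3 - <<'E'
import numpy as np
th=np.array([.06,.2,.35,.5,.65,.8,.95,1.1,1.25,1.4,1.55,1.7,1.78]); a=2.933-th
P=145.1*np.c_[np.cos(a),np.sin(a)]; D=np.diff(P,axis=0); D[:,0]*=-1; D[:,1]*=-1
print(np.c_[th[1:],D].round(1)) # tool x (=-box x), tool z (=-up)
E
```

```text
t 13.45 p [ 398.5 -254.9   89.7] yang 1.812 zax [-0.  0. -1.] w 23.3 F [-0.7 -0.   1.3] gf 30.0 q [-0.82  0.2   1.99  0.    0.96 -2.63]
shift [ -3.9   1.  -10.3] turn -0.0 | after turn [ -3.9   1.  -10.3]
[[  0.2  -6.7 -19.1]
 [  0.4 -10.1 -19.3]
 [  0.5 -12.9 -17.5]
 [  0.6 -15.3 -15.4]
 [  0.8 -17.5 -12.9]
 [  1.  -19.2 -10.2]
 [  1.1 -20.5  -7.2]
 [  1.2 -21.4  -4. ]
 [  1.4 -21.7  -0.8]
 [  1.6 -21.6   2.4]
 [  1.7 -21.    5.6]
 [  1.8 -10.8   4.3]]
```

send_rows(
  plan=[
    [-1,[-3.2,0,-9.6],0],
    [-1,[-3.5,0,-9.5],0],
    [-1,[-4.8,0,-9.8],0],
    [-1,[-5.3,0,-9.5],0],
    [-1,[-6.2,0,-9.0],0],
    [-1,[-6.7,0,-8.5],0],
    [-1,[-7.4,0,-8.0],0],
    [-1,[-7.9,0,-7.4],0],
    [-1,[-8.5,0,-6.8],0],
    [-1,[-9.0,0,-6.1],0],
  ],
)

```text
clock: 14.45
tcp_pos: [0.4596, -0.2396, 0.1748]
tcp_rot: [[-0.971, -0.239, -0.0], [-0.239, 0.971, 0.0], [0.0, 0.0, -1.0]]
wrist_force: [-4.0, -0.9, -0.9]
width: 0.263
gripper_force: 30.0
```

```bash
cat > fl.py <<'E'
from h import *
s=r.read_state(); p=np.array(s["tcp_pos"])*1000; D=p-[534.3,-221,51.5]; e=np.array([.971,.239])
x=D[:2]@e; print("rel",x.round(1),"lat",(D[:2]@[-.239,.971]).round(1),D[2].round(1),"rad",np.hypot(x,D[2]).round(1),"theta",(2.933-np.arctan2(D[2],x)).round(3),"F",np.round(s["wrist_force"],1),"w",s["width"])
E
python3 fl.py
```

```text
rel -76.9 lat -0.3 123.3 rad 145.4 theta 0.804 F [-4.  -0.9 -0.9] w 0.263402675288211
```

send_rows(
  plan=[
    [-1,[-11.4,0,-6.4],0],
    [-1,[-11.9,0,-5.3],0],
    [-1,[-12.3,0,-4.3],0],
    [-1,[-12.7,0,-3.1],0],
    [-1,[-12.9,0,-2.0],0],
    [-1,[-13.0,0,-0.8],0],
    [-1,[-13.1,0,0.4],0],
    [-1,[-13.0,0,1.5],0],
    [-1,[-12.8,0,2.7],0],
    [-1,[-12.5,0,3.8],0],
  ],
)

```text
clock: 15.45
tcp_pos: [0.5824, -0.2093, 0.1871]
tcp_rot: [[-0.971, -0.239, 0.0], [-0.239, 0.971, 0.001], [-0.0, 0.0, -1.0]]
wrist_force: [-2.2, 2.9, 3.3]
width: 0.264
gripper_force: 30.0
```

```bash
python3 fl.py
```

```text
rel 49.5 lat -0.1 135.6 rad 144.3 theta 1.712 F [-2.2  2.9  3.3] w 0.2643440225687634
```

send_rows(
  plan=[
    [-1,[-6.0,0,2.3],0],
    [-1,[-5.8,0,2.6],0],
    [1,[0,0,0],0],
    [1,[0,0,0],0],
    [1,[0,0,0],0],
    [1,[0,0,0],0],
    [1,[0,0,-15],0],
    [1,[0,0,-25],0],
    [1,[0,0,-25],0],
    [1,[0,0,-15],0],
  ],
)

```text
clock: 16.45
tcp_pos: [0.5934, -0.2078, 0.2662]
tcp_rot: [[-0.971, -0.239, 0.004], [-0.239, 0.971, -0.002], [-0.003, -0.003, -1.0]]
wrist_force: [1.0, -0.5, -0.1]
width: 0.966
gripper_force: 0.0
```

send_rows(
  plan=[
    [1,[20,0,0],0],
    [1,[30,0,0],0],
    [1,[30,0,0],0],
    [1,[30,0,0],0],
    [1,[20,0,0],0],
    [1,[10,0,0],0],
    [1,[0,0,0],0],
    [1,[0,0,0],0],
    [1,[0,0,0],0],
    [1,[0,0,0],0],
  ],
)

```text
clock: 17.45
tcp_pos: [0.4573, -0.2404, 0.2624]
tcp_rot: [[-0.971, -0.24, 0.0], [-0.24, 0.971, 0.0], [-0.0, 0.0, -1.0]]
wrist_force: [0.0, -0.3, -0.2]
width: 0.998
gripper_force: 0.0
```

```bash
python3 - <<'E'
from h import *
p,d,K,R,o=cam("wrist"); P=pts(d,K,R,o)*1000; h=cv2.cvtColor(p,cv2.COLOR_RGB2HSV).astype(int); cv2.imwrite("pics/w6.png",p[...,::-1])
near=(abs(P[...,0]-461)<65)&(abs(P[...,1]+239)<65)&(d>0)
def rr(m,n):
    m=cv2.morphologyEx(m.astype(np.uint8),cv2.MORPH_OPEN,np.ones((3,3)))
    k,l,s,_=cv2.connectedComponentsWithStats(m); i=1+np.argmax(s[1:,4]); q=P[l==i]
    c,wh,a=cv2.minAreaRect(q[:,:2].astype(np.float32)); print(n,s[i],np.round(c,1),np.round(wh,1),round(a,1),np.median(q[:,2]).round(1))
rr(near&(abs(P[...,2]-35)<4),"handle"); rr(near&(abs(P[...,2]-13)<3),"plate")
E
python3 go.py 461 -239 30 1.812
```

```text
handle [ 288  172   31   72 1667] [ 461.5 -252.8] [60.1 20. ] 19.8 34.5
plate [ 264  149   79  107 5108] [ 461.5 -252.9] [90. 60.] 19.9 12.6
t 17.5 p [ 457.2 -240.3  262.3] yang 1.813 zax [-0.  0. -1.] w 87.8 F [ 0.4  0.5 -1.1] gf 0.0 q [-0.71  0.05  1.75  0.    1.34 -2.53]
shift [ -4.1   0.3 232.3] turn 0.001 | after turn [ -4.1   0.3 232.3]
```

View pics/w6.png

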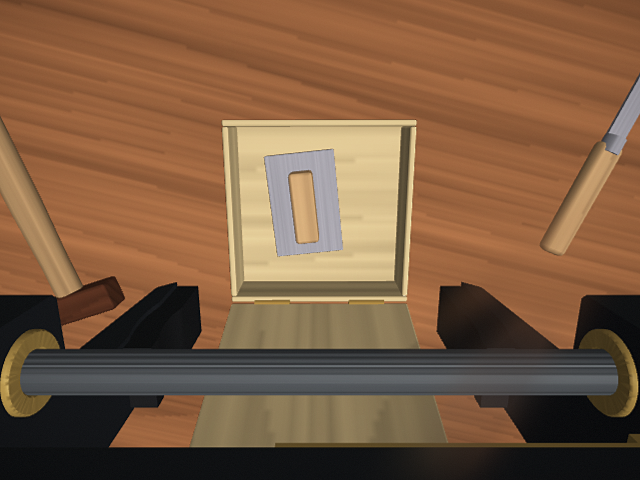

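The plate handle is at pixel (303,208), at (461.5, -252.8) mm with yaw 0.346. It sits off-centre near the box wall, so I'll open the jaws only partly.

```bash
python3 go.py 461.5 -252.8 41 1.917
```

```text
t 17.5 p [ 457.2 -240.3  262.3] yang 1.813 zax [-0.  0. -1.] w 87.8 F [ 0.4  0.5 -1.1] gf 0.0 q [-0.71  0.05  1.75  0.    1.34 -2.53]
shift [ -1.2 -13.2 221.3] turn -0.104 | after turn [ 1.000e-01 -1.330e+01  2.213e+02]
```

send_rows(
  plan=[
    [0.1,[0,0,5],-0.104],
    [0.1,[0,-7,15],0],
    [0.1,[0,-6.3,20],0],
    [0.1,[0,0,25],0],
    [0.1,[0,0,25],0],
    [0.1,[0,0,25],0],
    [0.1,[0,0,25],0],
    [0.1,[0,0,15],0],
    [0.1,[0,0,5],0],
    [0.1,[0,0,0],0],
  ],
)

```text
clock: 18.5
tcp_pos: [0.4607, -0.2528, 0.1012]
tcp_rot: [[-0.941, -0.337, -0.002], [-0.337, 0.941, 0.002], [0.001, 0.002, -1.0]]
wrist_force: [-0.3, -0.5, 0.1]
width: 0.55
gripper_force: 0.0
```

```bash
python3 go.py 461.5 -252.8 41 1.917
```

```text
t 18.5 p [ 460.7 -252.8  101.2] yang 1.915 zax [-0.002  0.002 -1.   ] w 48.4 F [-0.3 -0.5  0.1] gf 0.0 q [-0.73  0.28  1.85 -0.    1.01 -2.64]
shift [-0.8 -0.4 60.2] turn -0.002 | after turn [-0.8 -0.4 60.2]
```

send_rows(
  plan=[
    [0.1,[-0.5,0,15],0],
    [0.1,[0,0,18],0],
    [0.1,[0,0,15],0],
    [0.1,[0,0,8],0],
    [0.1,[0,0,4],0],
    [0.1,[0,0,0],0],
    [-1,[0,0,0],0],
    [-1,[0,0,0],0],
    [-1,[0,0,0],0],
    [-1,[0,0,0],0],
  ],
)

```text
clock: 19.5
tcp_pos: [0.4618, -0.253, 0.0429]
tcp_rot: [[-0.941, -0.338, 0.0], [-0.338, 0.941, -0.0], [-0.0, -0.0, -1.0]]
wrist_force: [-0.5, -0.1, -0.1]
width: 0.22
gripper_force: 30.1
```

send_rows(
  plan=[
    [-1,[0,0,0],0],
    [-1,[0,0,0],0],
    [-1,[0,0,-5],0],
    [-1,[0,0,-10],0],
    [-1,[0,0,-15],0],
    [-1,[0,0,-20],0],
    [-1,[0,0,-25],0],
    [-1,[0,0,-30],0],
    [-1,[0,0,-30],0],
    [-1,[0,0,-30],0],
  ],
)

```text
clock: 20.5
tcp_pos: [0.4613, -0.2527, 0.2092]
tcp_rot: [[-0.941, -0.338, 0.0], [-0.338, 0.941, -0.0], [-0.0, -0.0, -1.0]]
wrist_force: [0.8, 0.4, -2.4]
width: 0.227
gripper_force: 30.1
```

```bash
python3 go.py 558.5 269 215 1.785
```

```text
t 20.5 p [ 461.3 -252.7  209.2] yang 1.916 zax [ 0. -0. -1.] w 19.9 F [ 0.8  0.4 -2.4] gf 30.1 q [-0.73  0.13  1.78 -0.    1.23 -2.64]
shift [-267.9  458.    -5.9] turn 0.131 | after turn [-205.8  489.1   -5.9]
```

send_rows(
  plan=[
    [-1,[0,25,0],0],
    [-1,[0,40,0],0],
    [-1,[0,42,0],0],
    [-1,[0,42,0],0],
    [-1,[0,42,0],0],
    [-1,[-28,30,0],0],
    [-1,[-30,28,0],0],
    [-1,[-30,28,0],0],
    [-1,[-30,28,0],0],
    [-1,[-30,28,0],0],
  ],
)

```text
clock: 21.5
tcp_pos: [0.4886, 0.1123, 0.2081]
tcp_rot: [[-0.941, -0.339, 0.001], [-0.339, 0.941, -0.0], [-0.001, -0.0, -1.0]]
wrist_force: [0.4, -0.8, -2.2]
width: 0.225
gripper_force: 30.1
```

```bash
python3 go.py 558.5 269 132 1.785
```

```text
t 21.5 p [488.6 112.3 208.1] yang 1.916 zax [ 0.001 -0.    -1.   ] w 19.8 F [ 0.4 -0.8 -2.2] gf 30.1 q [-0.01  0.07  1.84 -0.    1.22 -1.93]
shift [-118.8  123.8   76.1] turn 0.131 | after turn [-101.6  138.3   76.1]
```

send_rows(
  plan=[
    [-1,[-28,29,0],0],
    [-1,[-28,29,0],0],
    [-1,[-28,29,0],0],
    [-1,[-22,23,0],0],
    [-1,[-13,14,0],0],
    [-1,[0,0,10],0.065],
    [-1,[0,0,20],0.066],
    [-1,[0,0,20],0],
    [-1,[0,0,16],0],
    [-1,[0,0,10],0],
  ],
)

```text
clock: 22.5
tcp_pos: [0.5575, 0.2672, 0.1301]
tcp_rot: [[-0.977, -0.213, -0.002], [-0.213, 0.977, -0.001], [0.002, -0.0, -1.0]]
wrist_force: [0.2, -0.5, -1.6]
width: 0.223
gripper_force: 30.1
```

send_rows(
  plan=[
    [-1,[0,0,0],0],
    [-1,[0,0,0],0],
    [-1,[0,0,0],0],
    [-1,[0,0,0],0],
    [-1,[0,0,0],0],
    [-1,[0,0,0],0],
    [-1,[0,0,0],0],
    [-1,[0,0,0],0],
    [-1,[0,0,0],0],
    [-1,[0,0,0],0],
  ],
)

```text
clock: 23.5
tcp_pos: [0.5582, 0.2675, 0.1315]
tcp_rot: [[-0.977, -0.213, -0.0], [-0.213, 0.977, -0.0], [0.0, -0.0, -1.0]]
wrist_force: [0.5, 0.0, -2.0]
width: 0.222
gripper_force: 30.1
```

```bash
python3 go.py 558.5 269 132 1.785
python3 - <<'E'
from h import *
p,d,K,R,o=cam("wrist"); cv2.imwrite("pics/w7.png",p[...,::-1])
p,d,K,R,o=cam("top"); cv2.imwrite("pics/top2.png",p[...,::-1])
E
```

```text
t 23.5 p [558.2 267.5 131.5] yang 1.785 zax [-0. -0. -1.] w 19.5 F [ 0.5  0.  -2. ] gf 30.1 q [ 0.26  0.42  1.59 -0.    1.13 -1.53]
shift [-0.6  1.4 -0.5] turn 0.0 | after turn [-0.6  1.4 -0.5]
```

View pics/w7.png

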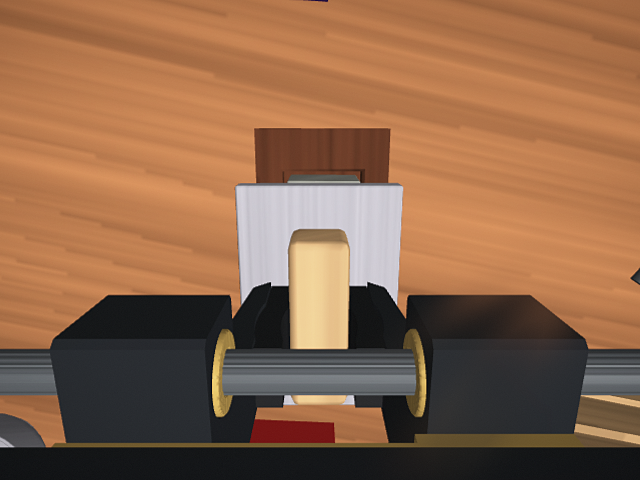

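The plate (near edge at row 184) is level, aligned and centred over the seated stone (end visible at row 178). I'll hand it in.

```bash
python3 -c "
from workcell import r
print(r.finish_job())"
```

```text
the job is handed in; nothing more can be done
None
```

I handed the job in at 23.5 s: the stone is seated and was pressed with over 30 N, the flap is open to about 1.8 rad, and the plate is held level and aligned about 5 cm above the stone; the hand-in returned no verdict.

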